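# Close and lock the battery bay of the bulb charger

### The job

The charging box for the solar bulbs has its battery bay open. Slide the flat battery cover fully shut over the cells, and only then slide the lock knob beside it all the way in, to its end stop, so that its bolt lies behind the cover. Leave the crockery and other things standing around the box where they are.

Things in the scene. Friction and masses are not known exactly. Their poses are not given: they have to be found in the camera images.
- charger: White plastic charging box, fixed, 200 (its x) x 250 (its y) x 55 mm high; origin at the centre of its underside, z up, its x within 0.7 rad of world x. Two rails 9 mm high on its flat top (the deck) guide the cover along y, at x = -18 to -6 and 86 to 98 mm; the first has a gap at y = -22 to 4 mm for the lock bolt. Only rib and knob stand higher than the rails.
- bay (a point): Centre of the mouth of the open battery bay sunk in the box's deck: 80 x 80 mm, 33 mm deep, three steel cells lying in it. Box frame: x = 40, y = -65, z = 55 mm (deck height). Axes are the box's.
- cover (a joint): Slide of the battery cover along the box's y: 0 m = fully shut (end stop, bay covered), grows to 0.100 (end stop) as it opens towards the box's +y. Starts 0.05 to 0.09. About 2 N of friction plus slight damping, no spring; stays where it is left.
- cover_rib (a point): Middle of the top of the cover's grip rib. The cover is a flat grey plate 99 (x) x 95 (y) x 5 mm on the deck between the rails. The rib is 44 mm long along box x, 12 mm thick along box y (the sliding direction), top 26.5 mm above the deck; 17.5 mm in from the cover's closing (-y) edge. Box frame: x = 40, y = -95.5 mm + joint value, z = 81.5 mm. Axes are the box's.
- lock (a joint): Slide of the lock along the box's x: 0 m = released (knob near the box's -x edge, bolt clear of the cover's path), 0.030 = fully locked (end stop; bolt just behind the shut cover's +y edge). Starts 0 to 0.008. About 1.5 N of friction plus slight damping, no spring; stays where it is left.
- lock_knob (a point): Middle of the top of the lock's upright grey knob, 14 mm thick along box x (the sliding direction), 20 mm wide along y, top 26.5 mm above the deck, on a 5 mm thick plate 30 x 22 mm. Box frame: x = -72 mm + joint value, y = -9, z = 81.5 mm. A flat steel bolt 9 mm wide, 5 mm thick, points from it to box +x. Axes are the box's.
- cup: Bystander, loose: blue plastic cup, 85 mm tall, 76 mm wide at the rim; origin at the centre of its underside.
- egg_cup: Bystander, loose: white ceramic egg cup on a foot, 65 mm tall, 50 mm wide; origin at the centre of its underside.
- teaspoon: Bystander, loose: steel teaspoon lying flat, 140 mm long, along its x; origin at the centre of its underside, z up.
- tin: Bystander, loose: round steel tin box with a twist cap, 63 mm tall, 76 mm wide; origin at the centre of its underside.
- mug: Bystander, loose: white ceramic mug, 90 mm tall, 80 mm wide plus handle; origin at the centre of its underside.
- jar: Bystander, loose: small glass jar with a steel cap, 85 mm tall, 56 mm wide; origin at the centre of its underside.

How it is judged (in metres and radians):
On the way, in this order (a step that is already met when the one before it is completed fails the run):
1. the cover is fully shut (within 4 mm) while the lock is still released (less than 12 mm along its slide) (value of joint cover below 0.004 m and value of joint lock below 0.012 m), for 0.2 s.
2. the lock is fully in (within 4 mm of its end stop) with the cover still shut (value of joint cover below 0.004 m and value of joint lock above 0.026 m), for 0.2 s.
At the end, for the whole second after the job is handed in: The cover is shut to within 4 mm of its closed stop, the lock is within 4 mm of its locked stop, both at rest, and none of the six bystanders has moved more than 30 mm or been tipped by more than 0.5 rad (all of step 2 and velocity of joint cover between -0.01 and 0.01 m/s and velocity of joint lock between -0.01 and 0.01 m/s and not (distance of any of cup, egg_cup, teaspoon, tin, mug, jar from where it was at the start of the episode above 0.03 m or angle between any of cup, egg_cup, teaspoon, tin, mug, jar's own z axis and vertical above 0.5 rad)); the robot touches nothing.
It fails at once if a bystander is moved by more than 30 mm or tipped by more than 0.5 rad (distance of any of cup, egg_cup, teaspoon, tin, mug, jar from where it was at the start of the episode above 0.03 m or angle between any of cup, egg_cup, teaspoon, tin, mug, jar's own z axis and vertical above 0.5 rad).
It also fails if it takes over 43 s, if anything falls off the work surface, if the arm or the gripper's body presses on something with over 40 N, if the wrist force passes 120 N, or if a joint passes its speed limit or range.

### The arm

A 6-joint arm with a two-finger parallel gripper is mounted at the origin on the work surface. World frame = base frame: x ahead of the robot, y to its left, z up, the work surface at z = 0. Lengths are in m, angles in degrees, forces in N, time in s.
With the tool pointing down it reaches from about 0.4 to 0.825 m from the base axis. Payload 7 kg.
Tool frame: the origin (TCP) lies between the finger pads; the fingertips stand 19 mm ahead of it and the grasp point (between the pads) is the TCP; x points along the fingers, y is the direction in which the jaws open and shut, and the axes are right-handed (so a half turn about x gives the same grasp; the last joint's range is limited). The gripper opens to 88 mm and grips with 3 to 60 N. Pads are 19 mm wide; open, the fingers measure 130 mm over their backs; the gripper's body (78 mm by 193 mm) begins 47 mm behind the grasp point.
Start: joints at [92.309, 20.546, 0.682, 0, -70.136, -16.507], TCP at [0.166, 0.654, 0.246] pointing down, gripper open.
Joint ranges: [-176.03, 176.03], [-82.01, 121.73], [-58.28, 71.71], [-173.87, 95.51], [-174.79, -0.11], [-173.66, 173.66]. Speed limits (degrees/s): [136.94, 136.94, 172.46, 180, 180, 180].

### API

Orientations are given as [roll, pitch, yaw] about the fixed x, y, z axes, in that order (R = Rz(yaw) Ry(pitch) Rx(roll)).
In Python, from plant import r gives the robot as it stands.
- The arm moves only by the tool send_rows, never from a script. Its argument "plan" is a list of rows, each a list of 2 entries, a list of its own where there are three numbers: the shift along the tool's x, y, z scaled (see below), then the turn, a rotation vector about the tool's x, y, z scaled (see below). A call has exactly 5 rows; each row is the pose to reach, as a shift and turn from the pose measured when the call began, along the tool's axes at that moment; what a row does not reach only later rows make up. The controller multiplies each number of a shift by 0.15 m and each number of a turn by pi/4 rad. A row lasts 1/10 s, in which the tool goes at most 50 mm and 8.59 degrees, less where a joint would pass 70% of its speed; a pose out of reach is approached as far as the arm can. A call with a number of a shift or a turn outside -1 to 1 is refused whole. A call with a gripper value outside its range is refused whole. "jaw" is the opening, from -1 (shut) to 1 (fully open), so that 0 is half open, set as the call begins (left out, the last holds). The fingers move at their own pace and stop on an object; "force" is the grip in N (left out, the last holds). Time passes only in rows, so rows that repeat a pose let the fingers close, or fill a call up. It gives the time, the measured TCP pose, the force and the opening at its end, in the units of the state.
- r.get_state(): the state, without advancing time (a new reading comes with each control period).
- r.capture(name): name is "scene" or "top" or "wrist"; returns a dict with "color" (400x640x3 uint8, red, green, blue), "range_z" (400x640 float32, m along the optical axis (not along the pixel's ray), 0 where there is no reading), "mtx" (3x3 intrinsics, pixels), "pose" (4x4, takes a point from camera to world coordinates). Camera axes: x right, y down, z forward; pixel columns grow to the right and rows downward; lengths in m; the calibration is good to about 2 mm. The wrist camera is an equidistant fisheye: a pixel r from the principal point sees the ray r / f radians off the axis. A picture is of the moment at which its call begins.
- r.close_job(): hands the job in, once; it reports no verdict.
Trained networks look in a picture, given as the dict that the camera call returned (one of the last four; its "shot" number tells which), for a name from the list of things; names that differ only in an ending like _2 or _b are one class to them, and where a whole thing is asked for, a point or a joint stands for the part that bears it (a point fixed in the world has none). Each returns a list of dicts, best first, with "score" (0 to 1); they miss things now and then, are a little off and sometimes report something else, mostly with a low value. They report only what shows in the picture. A call takes as long as a camera call.
- r.find_in(picture, target): "uv" ([column, row] in pixels, amid what is visible of it).
- r.trace(picture, target): "mask" (400x640 bool, what is visible of it) and "uv" ([column, row] in pixels, amid what is visible of it).
The state is a dict: "time_s": time; "joints": joint angles; "qd": joint speeds; "joint_torque": joint torques, N m; "tcp_pos": TCP position; "eef_rot": TCP orientation; "contact_force": force on the tool from outside, world axes, zero at the start; "moment": the same for the moment, N m; "gripper_width": finger opening in m.
Only numpy, scipy, OpenCV 4.12 (cv2) and the standard library are available. Lean on these libraries where they do the work, as an engineer would, in place of code of your own. Each camera call takes 0.05 s, during which the arm holds its last target. There are 200 camera calls.

## Working session

There is one attempt and no reset: what is moved stays moved. The work goes in short steps, Python scripts to look and compute and a tool call to move; the robot and the scene stay as the last step left them, time stands still between calls to the robot, and variables do not carry over. Pictures are saved under pics/ and viewed, about 8 in all and at most 12, crops included, and the job is handed in when it is done.

Besides the shell and the picture viewer there is one more tool, called after ">>>" as a command line: name --argument value ..., lists and objects as JSON in quotes. send_rows: Moves the arm, as the interface text tells. Its arguments: {"type":"object","properties":{"plan":{"type":"array"},"jaw":{"type":"number"},"force":{"type":"number"}},"required":["plan"]}

```bash
mkdir -p pics; ls; cat > h.py <<'E'
import numpy as np, cv2
from plant import r
def pts(p,mask=None):
    K=np.array(p["mtx"]);T=np.array(p["pose"]);z=p["range_z"]
    v,u=np.nonzero((z>0) if mask is None else (mask&(z>0)))
    d=z[v,u]; c=np.stack([(u-K[0,2])/K[0,0]*d,(v-K[1,2])/K[1,1]*d,d],1)
    return c@T[:3,:3].T+T[:3,3]
def save(p,n): cv2.imwrite("pics/"+n,p["color"][:,:,::-1])
E
python3 - <<'E'
from h import *
s=r.get_state(); print(s)
for c in("top","scene"):
    p=r.capture(c); save(p,c+"1.png"); print(c,p["mtx"],p["pose"])
    for n in("charger","cover","lock","cup","egg_cup","teaspoon","tin","mug","jar","bay","cover_rib","lock_knob"):
        try:
            q=(r.find_in if n in("bay","cover_rib","lock_knob") else r.trace)(p,n)
        except Exception as e: print(n,e); continue
        for o in q[:2]:
            if "mask" in o:
                P=pts(p,o["mask"]); print(n,round(o["score"],2),np.round(o["uv"]),o["mask"].sum(),np.round(np.median(P,0),3) if len(P) else None, np.round(np.percentile(P,[2,98],axis=0),3).tolist() if len(P) else None)
            else: print(n,round(o["score"],2),np.round(o["uv"],1))
E
```

```text
pics
{'time_s': 0.0, 'joints': array([ 9.23088078e+01,  2.05912385e+01,  6.31914791e-01, -2.13922410e-02,
       -7.01372187e+01, -1.65068313e+01]), 'qd': array([-0.07757541,  0.07297837,  0.04583002,  0.00873042, -0.00927491,
       -0.0080227 ]), 'joint_torque': array([ 1.57304448e-04, -5.82718956e+01,  2.93048841e+01,  6.99746355e+00,
        6.73916191e-03, -1.53012897e-04]), 'tcp_pos': array([0.16546549, 0.65390303, 0.24460678]), 'eef_rot': array([ 94.74192227,  89.90138463, -99.46338656]), 'contact_force': array([ 0.66598236, -0.28567912, -0.68629412]), 'moment': array([-0.01137359, -0.01965295, -0.00259925]), 'gripper_width': 0.08773496866548054}
top [[376.77097332   0.         318.69334536]
 [  0.         376.77097332 196.59130154]
 [  0.           0.           1.        ]] [[ 0.02336622 -0.98421562  0.17542415  0.48281269]
 [-0.99965978 -0.02096766  0.01551421  0.06380573]
 [-0.01159109 -0.17572698 -0.9843707   0.76926744]
 [ 0.          0.          0.          1.        ]]
charger 0.83 [336. 205.] 13568 [0.592 0.042 0.054] [[0.499, -0.078, 0.02], [0.692, 0.162, 0.066]]
cove
[... 1620 characters left out ...]
 [0.59, 0.269, 0.085]]
egg_cup 0.8 [225. 279.] 720 [ 0.598 -0.184  0.04 ] [[0.577, -0.206, -0.0], [0.624, -0.162, 0.066]]
teaspoon 0.61 [287. 188.] 428 [0.434 0.078 0.012] [[0.41, -0.012, 0.001], [0.447, 0.122, 0.02]]
tin 0.76 [334. 309.] 1384 [ 0.794 -0.047  0.062] [[0.753, -0.075, 0.007], [0.82, -0.008, 0.065]]
tin 0.25 [386. 265.] 968 [0.789 0.103 0.063] [[0.758, 0.086, 0.001], [0.806, 0.136, 0.087]]
mug 0.96 [419. 213.] 1744 [0.703 0.254 0.054] [[0.666, 0.207, 0.001], [0.743, 0.304, 0.09]]
jar 0.97 [386. 266.] 966 [0.788 0.103 0.063] [[0.756, 0.086, 0.004], [0.806, 0.135, 0.087]]
bay 0.74 [312.1 234.3]
cover_rib 0.96 [330.2 229.6]
lock_knob 0.65 [225.3 277.9]
lock_knob 0.48 [294.3 209. ]
```

```bash
python3 - <<'E'
from h import *
p=r.capture("top"); q=r.capture("scene")
a=np.vstack([p["color"][90:300,200:480],q["color"][130:340,190:470]])
a=np.hstack([p["color"][90:310,200:480],q["color"][130:350,190:470]])
cv2.imwrite("pics/c1.png",cv2.resize(a[:,:,::-1],(800,314)))
for c in (p,q):
    m=r.trace(c,"charger")[0]["mask"]
    P=np.vstack([pts(c,m)]+[pts(c,r.trace(c,n)[0]["mask"]) for n in("cover","lock")])
    D=P[(P[:,2]>.05)&(P[:,2]<.07)]
    print(cv2.minAreaRect((D[:,:2]*1000).astype(np.float32)))
    A=pts(c); H=A[(A[:,2]>.076)&(A[:,2]<.086)&(A[:,0]>.5)&(A[:,0]<.7)&(A[:,1]>-.1)&(A[:,1]<.15)]
    for n,lo,hi in(("knob",.5,.575),("rib",.585,.7)):
        h=H[(H[:,0]>lo)&(H[:,0]<hi)]
        print(n,len(h),h.mean(0).round(4),cv2.minAreaRect((h[:,:2]*1000).astype(np.float32)))
E
```

```text
((596.1109008789062, 41.870025634765625), (198.9654998779297, 250.18629455566406), 4.2373433113098145)
knob 86 [0.5311 0.0286 0.0801] ((530.9678344726562, 28.606346130371094), (12.921733856201172, 18.369050979614258), 1.258048415184021)
rib 146 [0.6362 0.0336 0.0801] ((636.35107421875, 33.5910530090332), (42.53792190551758, 11.369014739990234), 0.8041223287582397)
((595.302001953125, 41.00273132324219), (205.1161346435547, 253.09230041503906), 3.9970595836639404)
knob 53 [0.5321 0.0256 0.0804] ((531.715087890625, 26.08722686767578), (15.75013256072998, 19.822845458984375), 2.46335506439209)
rib 101 [0.6374 0.0311 0.0805] ((636.1459350585938, 31.70941734313965), (43.760494232177734, 12.766790390014648), 2.4304959774017334)
```

View pics/c1.png

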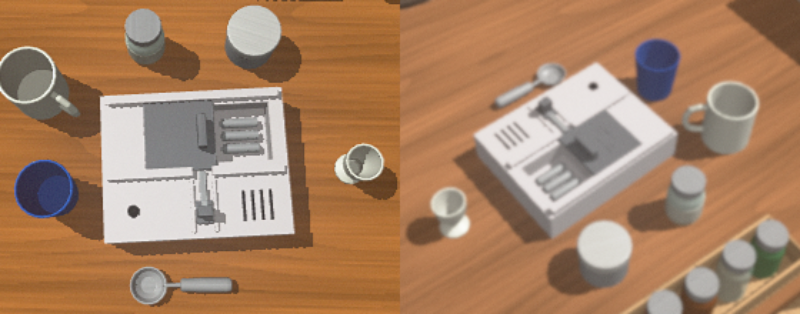

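```bash
cat >> h.py <<'E'
from scipy.spatial.transform import Rotation as Ro
C=np.array([.5958,.0415]); Y=np.radians(4.1)
def b2w(x,y,z): 
    c,s=np.cos(Y),np.sin(Y); return np.array([C[0]+c*x-s*y,C[1]+s*x+c*y,z])
def go(x,y,z,sgn=None):
    "remaining shift/turn in units for TCP at box (x,y), world z; tool y = sgn*box y"
    s=r.get_state(); R=Ro.from_euler("xyz",s["eef_rot"],degrees=True); M=R.as_matrix()
    d=b2w(x,y,z)-s["tcp_pos"]; by=np.array([-np.sin(Y),np.cos(Y),0])
    if sgn is None: sgn=np.sign(M[:,1]@by)
    X=np.array([0,0,-1.]); T=np.stack([X,sgn*by,np.cross(X,sgn*by)],1)
    w=Ro.from_matrix(M.T@T).as_rotvec()
    cb=np.array([np.cos(Y),np.sin(Y)]); e=s["tcp_pos"][:2]-C
    print("t",s["time_s"],"tcp box",(e@cb).round(4),(e@by[:2]).round(4),"z",s["tcp_pos"][2].round(4),"F",s["contact_force"].round(1),"w",round(s["gripper_width"],4))
    print("shift",(M.T@d/.15).round(3),"turn",(w/(np.pi/4)).round(3)); return M
E
python3 -c "
from h import *
print(go(.04,-.0117,.16).round(2)); go(.04,-.0117,.16,1); go(.04,-.0117,.16,-1)"
```

```text
t 1.7 tcp box -0.3853 0.6421 z 0.2456 F [-0.3  0.3 -0.1] w 0.0878
shift [ 0.57   3.248 -4.06 ] turn [-0.407  0.     0.   ]
[[ 0.   -0.25 -0.97]
 [ 0.   -0.97  0.25]
 [-1.   -0.    0.  ]]
t 1.7 tcp box -0.3853 0.6421 z 0.2456 F [-0.3  0.3 -0.1] w 0.0878
shift [ 0.57   3.248 -4.06 ] turn [ 3.593  0.    -0.   ]
t 1.7 tcp box -0.3853 0.6421 z 0.2456 F [-0.3  0.3 -0.1] w 0.0878
shift [ 0.57   3.248 -4.06 ] turn [-0.407  0.     0.   ]
```

>>> send_rows --plan '[[[0,0.16,-0.2],[0,0,0]],[[0,0.32,-0.4],[0,0,0]],[[0,0.48,-0.6],[0,0,0]],[[0,0.64,-0.8],[0,0,0]],[[0,0.8,-1],[0,0,0]]]' --jaw -0.1 --force 15

```text
time_s: 2.2
tcp_pos: [0.2823, 0.5, 0.2457]
eef_rot: [-99.9, 90.0, 65.9]
contact_force: [0.1, -0.1, -0.1]
gripper_width: 0.0533
```

>>> send_rows --plan '[[[0,0.16,-0.2],[0,0,0]],[[0,0.32,-0.4],[0,0,0]],[[0,0.48,-0.6],[0,0,0]],[[0,0.64,-0.8],[0,0,0]],[[0,0.8,-1],[0,0,0]]]'

```text
time_s: 2.7
tcp_pos: [0.399, 0.3456, 0.2461]
eef_rot: [-105.1, 89.9, 60.7]
contact_force: [-0.3, 0.3, 0.8]
gripper_width: 0.0393
```

>>> send_rows --plan '[[[0,0.16,-0.2],[0,0,0]],[[0,0.32,-0.4],[0,0,0]],[[0,0.48,-0.6],[0,0,0]],[[0,0.64,-0.8],[0,0,0]],[[0,0.8,-1],[0,0,0]]]'

```text
time_s: 3.2
tcp_pos: [0.5159, 0.1912, 0.2463]
eef_rot: [-114.2, 89.9, 51.6]
contact_force: [0.8, 1.3, -0.2]
gripper_width: 0.0397
```

```bash
python3 -c "
from h import *
go(.04,-.0117,.16)"
```

```text
t 3.2 tcp box -0.069 0.155 z 0.2463 F [ 0.8  1.3 -0.2] w 0.0397
shift [ 0.575  0.829 -1.038] turn [-0.406 -0.001  0.002]
```

>>> send_rows --plan '[[[0,0.16,-0.2],[-0.1,0,0]],[[0,0.32,-0.4],[-0.2,0,0]],[[0,0.48,-0.6],[-0.3,0,0]],[[0.2,0.66,-0.8],[-0.406,0,0]],[[0.4,0.83,-1],[-0.406,0,0]]]'

```text
time_s: 3.7
tcp_pos: [0.6324, 0.0326, 0.1866]
eef_rot: [-154.1, 89.7, 30.2]
contact_force: [0.6, 0.9, -0.6]
gripper_width: 0.039
```

```bash
python3 - <<'E'
from h import *
go(.04,-.0117,.09)
p=r.capture("wrist"); save(p,"w1.png")
for n in("top","scene"):
    A=pts(r.capture(n)); H=A[(A[:,2]>.076)&(A[:,2]<.086)&(A[:,0]>.5)&(A[:,0]<.7)&(A[:,1]>-.1)&(A[:,1]<.15)]; print(n,len(H),[H[(H[:,0]>a)&(H[:,0]<b)].mean(0).round(4) for a,b in((.5,.575),(.585,.7))])
E
```

```text
t 3.7 tcp box 0.0359 -0.0115 z 0.1866 F [ 0.6  0.9 -0.6] w 0.039
shift [ 0.644  0.003 -0.025] turn [ 0.004 -0.005  0.003]
top 169 [array([0.5311, 0.0286, 0.0799]), array([0.629 , 0.0331, 0.08  ])]
scene 101 [array([nan, nan, nan]), array([0.6378, 0.031 , 0.0808])]<stdin>:5: RuntimeWarning: Mean of empty slice.
  ret = um.true_divide(
```

View pics/w1.png

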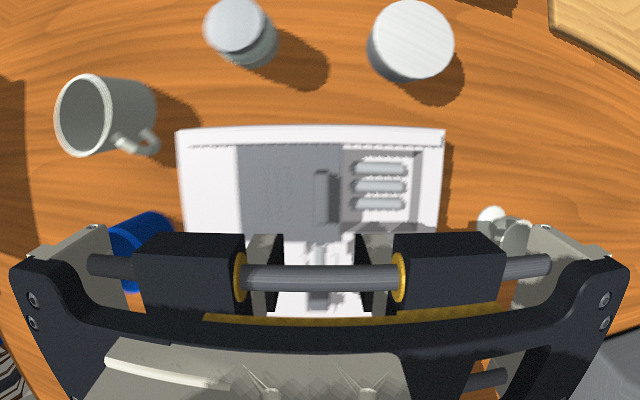

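>>> send_rows --plan '[[[0.17,0,-0.02],[0,0,0]],[[0.34,0,-0.025],[0,0,0]],[[0.5,0,-0.025],[0,0,0]],[[0.62,0,-0.025],[0,0,0]],[[0.68,0,-0.025],[0,0,0]]]'

```text
time_s: 4.35
tcp_pos: [0.6332, 0.0325, 0.0806]
eef_rot: [0.6, 89.7, -175.4]
contact_force: [0.7, -0.2, 0.3]
gripper_width: 0.0392
```

>>> send_rows --plan '[[[0,0,0],[0,0,0]],[[0,0,0],[0,0,0]],[[0,0,0],[0,0,0]],[[0,0,0],[0,0,0]],[[0,0,0],[0,0,0]]]' --jaw -1 --force 15

```text
time_s: 4.85
tcp_pos: [0.6337, 0.0327, 0.0816]
eef_rot: [-6.4, 89.8, 177.6]
contact_force: [-0.2, 1.2, 3.5]
gripper_width: 0.0118
```

```bash
python3 -c "
from h import *
go(.04,-.0955,.083)"
```

```text
t 4.85 tcp box 0.0372 -0.0115 z 0.0816 F [-0.2  1.2  3.5] w 0.0118
shift [-0.01  0.56 -0.02] turn [-0.003  0.004  0.   ]
```

>>> send_rows --plan '[[[0,0.1,0],[0,0,0]],[[0,0.2,0],[0,0,0]],[[0,0.3,0],[0,0,0]],[[0,0.4,0],[0,0,0]],[[0,0.48,0],[0,0,0]]]'

```text
time_s: 5.35
tcp_pos: [0.639, -0.0408, 0.0816]
eef_rot: [-6.5, 89.9, 177.4]
contact_force: [0.6, 3.1, -1.5]
gripper_width: 0.0118
```

```bash
python3 -c "
from h import *
go(.04,-.0955,.083)"
```

```text
t 5.35 tcp box 0.0372 -0.0852 z 0.0816 F [ 0.6  3.1 -1.5] w 0.0118
shift [-0.009  0.069 -0.019] turn [-0.004  0.003  0.   ]
```

Creep to the stop.

>>> send_rows --plan '[[[0,0.02,0],[0,0,0]],[[0,0.035,0],[0,0,0]],[[0,0.05,0],[0,0,0]],[[0,0.065,0],[0,0,0]],[[0,0.075,0],[0,0,0]]]'

```text
time_s: 5.85
tcp_pos: [0.6398, -0.0513, 0.0816]
eef_rot: [-25.4, 89.9, 158.6]
contact_force: [-1.6, 10.4, 0.9]
gripper_width: 0.0119
```

```bash
python3 -c "
from h import *
go(.04,-.0955,.083)"
```

```text
t 5.85 tcp box 0.0373 -0.0957 z 0.0816 F [-1.6 10.4  0.9] w 0.0119
shift [-0.01  -0.001 -0.018] turn [-0.004  0.003  0.001]
```

>>> send_rows --plan '[[[0,0.006,0],[0,0,0]],[[0,0.012,0],[0,0,0]],[[0,0.015,0],[0,0,0]],[[0,0.015,0],[0,0,0]],[[0,0.015,0],[0,0,0]]]'

```text
time_s: 6.35
tcp_pos: [0.6398, -0.0513, 0.0816]
eef_rot: [-56.4, 89.8, 127.6]
contact_force: [-1.1, 12.0, 1.1]
gripper_width: 0.0117
```

```bash
python3 -c "
from h import *
go(.04,-.0955,.083)"
```

```text
t 6.35 tcp box 0.0373 -0.0957 z 0.0816 F [-1.1 12.   1.1] w 0.0117
shift [-0.01  -0.002 -0.018] turn [-0.003  0.003  0.004]
```

>>> send_rows --plan '[[[0,0,0],[0,0,0]],[[0,0,0],[0,0,0]],[[0,0,0],[0,0,0]],[[0,0,0],[0,0,0]],[[-0.15,0,0],[0,0,0]]]' --jaw -0.3

```text
time_s: 6.85
tcp_pos: [0.6377, -0.052, 0.1012]
eef_rot: [-19.1, 89.5, 164.8]
contact_force: [-0.6, 0.4, -1.1]
gripper_width: 0.0305
```

>>> send_rows --plan '[[[-0.2,0,0],[0,0,0]],[[-0.3,-0.1,0.2],[0,0,0]],[[-0.3,-0.25,0.4],[0,0,0]],[[-0.3,-0.4,0.6],[0,0,0]],[[-0.3,-0.55,0.8],[0,0,0]]]'

```text
time_s: 7.35
tcp_pos: [0.5114, 0.0221, 0.1475]
eef_rot: [-19.5, 89.5, 164.4]
contact_force: [0.6, 0.8, -0.1]
gripper_width: 0.0306
```

```bash
python3 - <<'E'
from h import *
go(-.09,-.009,.083)
A=pts(r.capture("scene")); B=pts(r.capture("top"))
for H in (A,B):
    H=H[(H[:,2]>.076)&(H[:,2]<.086)]; e=H[:,:2]-C; c,s=np.cos(Y),np.sin(Y); x=e@[c,s]; y=e@[-s,c]
    for lo,hi,a,b in((-.09,-.03,-.03,.01),(.015,.065,-.12,.0)):
        m=(x>lo)&(x<hi)&(y>a)&(y<b); print(m.sum(),x[m].mean().round(4),y[m].mean().round(4))
E
```

```text
t 7.35 tcp box -0.0855 -0.0133 z 0.1475 F [ 0.6  0.8 -0.1] w 0.0306
shift [ 0.43  -0.028  0.027] turn [-0.005  0.01   0.004]
51 -0.0653 -0.0118
115 0.0418 -0.097
0 nan nan
0 nan nan<stdin>:7: RuntimeWarning: Mean of empty slice.
  ret = ret.dtype.type(ret / rcount)
```

>>> send_rows --plan '[[[0,-0.028,0.045],[0,0.01,0]],[[0,-0.028,0.045],[0,0.01,0]],[[0.14,-0.028,0.045],[0,0.01,0]],[[0.28,-0.028,0.045],[0,0.01,0]],[[0.4,-0.028,0.045],[0,0.01,0]]]' --jaw -1

```text
time_s: 7.95
tcp_pos: [0.5022, 0.0263, 0.087]
eef_rot: [-77.2, 89.8, 106.8]
contact_force: [-0.3, 0.0, -0.7]
gripper_width: 0.0011
```

```bash
python3 - <<'E'
from h import *
go(-.0585,-.009,.083)
save(r.capture("scene"),"s2.png")
import cv2
a=cv2.imread("pics/s2.png")[130:330,200:460]; cv2.imwrite("pics/s2c.png",cv2.resize(a,(780,600)))
E
```

```text
t 7.95 tcp box -0.0944 -0.0085 z 0.087 F [-0.3  0.  -0.7] w 0.0011
shift [ 0.026  0.003 -0.24 ] turn [-0.003  0.001  0.004]
```

View pics/s2c.png

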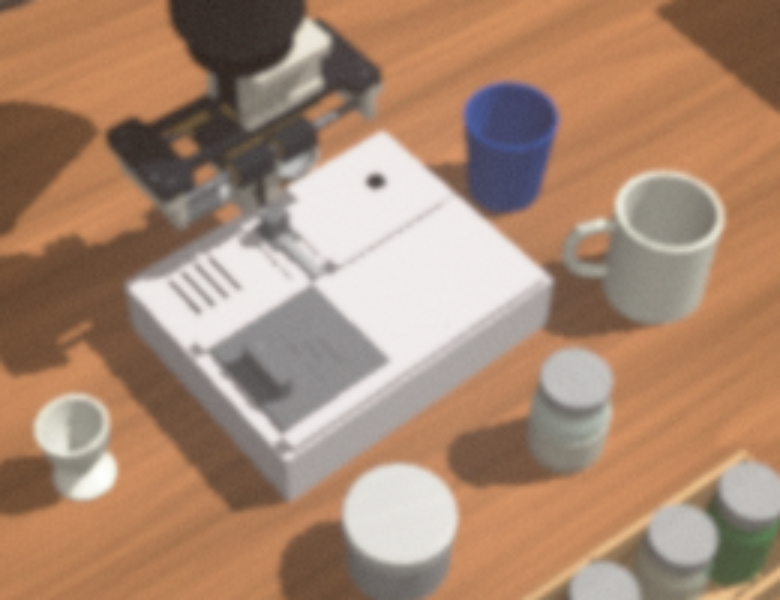

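The cover is fully shut (grey plate, rib at ~(258,375) next to the box's -y end) and the closed fingers stand behind the knob at ~(270,215). Now I push the knob.

>>> send_rows --plan '[[[0.015,0,-0.03],[0,0,0]],[[0.015,0,-0.06],[0,0,0]],[[0.015,0,-0.1],[0,0,0]],[[0.015,0,-0.14],[0,0,0]],[[0.015,0,-0.18],[0,0,0]]]'

```text
time_s: 8.5
tcp_pos: [0.528, 0.0275, 0.0823]
eef_rot: [-26.8, 89.7, 157.1]
contact_force: [-1.3, -0.4, -0.2]
gripper_width: 0.0006
```

```bash
python3 -c "
from h import *
go(-.0585,-.009,.084)"
```

```text
t 8.5 tcp box -0.0686 -0.0091 z 0.0823 F [-1.3 -0.4 -0.2] w 0.0006
shift [-0.012 -0.001 -0.067] turn [-0.005  0.006  0.003]
```

>>> send_rows --plan '[[[0,0,-0.02],[0,0,0]],[[0,0,-0.035],[0,0,0]],[[0,0,-0.05],[0,0,0]],[[0,0,-0.06],[0,0,0]],[[0,0,-0.065],[0,0,0]]]'

```text
time_s: 9.0
tcp_pos: [0.5359, 0.0279, 0.0821]
eef_rot: [-14.6, 89.5, 169.2]
contact_force: [-10.1, 1.8, 8.0]
gripper_width: 0.0005
```

>>> send_rows --plan '[[[0,0,-0.006],[0,0,0]],[[0,0,-0.012],[0,0,0]],[[0,0,-0.018],[0,0,0]],[[0,0,-0.02],[0,0,0]],[[0,0,-0.02],[0,0,0]]]'

```text
time_s: 9.5
tcp_pos: [0.536, 0.0278, 0.082]
eef_rot: [-7.7, 89.2, 176.2]
contact_force: [-13.0, 2.3, 9.2]
gripper_width: 0.0001
```

```bash
python3 -c "
from h import *
go(-.0585,-.009,.084)"
```

```text
t 9.5 tcp box -0.0606 -0.0094 z 0.082 F [-13.    2.3   9.2] w 0.0001
shift [-0.014 -0.003 -0.014] turn [-0.006  0.017  0.002]
```

>>> send_rows --plan '[[[0,0,0.04],[0,0,0]],[[-0.1,0,0.06],[0,0,0]],[[-0.3,0,0.2],[0,0,0]],[[-0.5,0,0.4],[0,0,0]],[[-0.7,0,0.7],[0,0,0]]]'

```text
time_s: 10.0
tcp_pos: [0.4367, 0.0212, 0.1872]
eef_rot: [-8.5, 89.4, 175.3]
contact_force: [-0.8, 1.8, 2.2]
gripper_width: 0.0005
```

>>> send_rows --plan '[[[-0.1,0,0.2],[0,0,0]],[[-0.2,-0.2,0.2],[0,0,0]],[[-0.2,-0.5,0.2],[0,0,0]],[[-0.2,-0.8,0.2],[0,0,0]],[[-0.2,-1,0.2],[0,0,0]]]'

```text
time_s: 10.5
tcp_pos: [0.3972, 0.1716, 0.2189]
eef_rot: [-26.9, 89.5, 157.0]
contact_force: [0.9, 0.7, -0.4]
gripper_width: 0.0003
```

```bash
python3 - <<'E'
from h import *
go(-.09,-.009,.083)
S=r.capture("scene");T=r.capture("top")
for p in (S,T):
    H=pts(p)
    H=H[(H[:,2]>.076)&(H[:,2]<.086)]; e=H[:,:2]-C; c,s=np.cos(Y),np.sin(Y); x=e@[c,s]; y=e@[-s,c]
    for lo,hi,a,b in((-.09,-.015,-.03,.01),(.015,.065,-.12,.0)):
        m=(x>lo)&(x<hi)&(y>a)&(y<b); print(m.sum(),x[m].mean().round(4),y[m].mean().round(4))
a=np.hstack([T["color"][130:280,260:410],S["color"][170:320,240:390]])
cv2.imwrite("pics/c3.png",cv2.resize(a[:,:,::-1],(800,400),interpolation=2))
E
```

```text
t 10.5 tcp box -0.1888 0.1439 z 0.2189 F [ 0.9  0.7 -0.4] w 0.0003
shift [ 0.896  1.021 -0.67 ] turn [-0.004  0.01   0.005]
52 -0.0403 -0.0114
115 0.0414 -0.097
79 -0.0415 -0.0081
154 0.0406 -0.0945
```

View pics/c3.png

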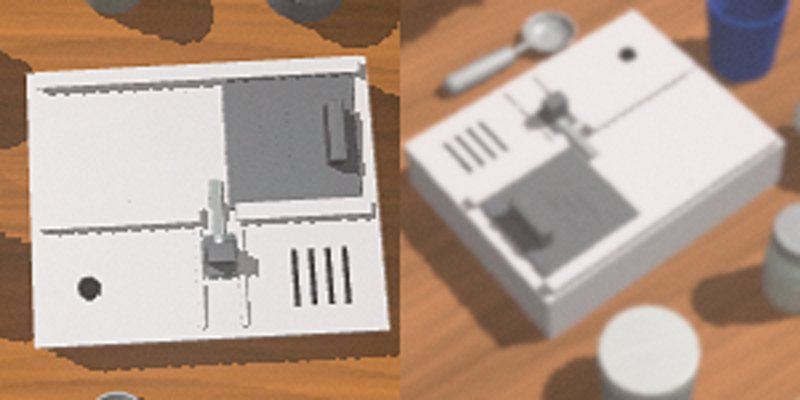

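```bash
python3 - <<'E'
from h import *
p=r.capture("top")
for n in("cup","egg_cup","teaspoon","tin","mug","jar"):
    q=r.trace(p,n); print(n,np.round(np.median(pts(p,q[0]["mask"]),0),3) if q else None)
print(r.get_state()["qd"].round(2)); print(r.close_job())
E
```

```text
cup [0.559 0.248 0.035]
egg_cup [ 0.604 -0.188  0.036]
teaspoon [0.436 0.08  0.012]
tin [ 0.775 -0.035  0.061]
mug [0.71  0.272 0.048]
jar [0.766 0.114 0.083]
[-0.02  0.07  0.23  0.04 -0.11 -0.1 ]
the job is handed in; nothing more can be done
None
```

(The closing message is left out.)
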